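Close a thin-walled canister in a sprung lever capping jig

ROBOT

A 6-joint arm with a two-finger parallel gripper is mounted at the origin on a cart in front of the work surface, level with it; the furniture and walls round the work are solid. World frame = base frame: x ahead of the robot, y to its left, z up, the work surface at z = 0. Lengths are in m, angles in degrees, forces in N, time in s.
With the tool pointing down it reaches from about 0.275 to 0.75 m from the base axis. Payload 10.2 kg.
Tool frame: the origin (TCP) lies between the finger pads; the fingertips stand robot.tip_extent ahead of it and the grasp point (between the pads) lies 11 mm behind it (robot.tip_extent is the distance from the TCP to the fingertips, in m); z points along the fingers, y is the direction in which the jaws open and shut (so a half turn about z gives the same grasp; the last joint's range is limited). The gripper opens to 85 mm and grips with 20 to 120 N. Pads are 22 mm wide; open, the fingers measure 114 mm over their backs; the gripper's body (76 mm by 85 mm) begins 54 mm behind the grasp point. The pads swing forward as they close: fully open they stand 13 mm farther back than shut.
Start: joints at [-85.394, 17.928, 85.812, -0, 76.261, -12.8], TCP at [0.157, -0.501, 0.239] pointing down, gripper open.
Joint ranges: [-168.41, 168.41], [-55.51, 124.54], [10.69, 146.95], [-70.63, 250.63], [1, 178], [-165.06, 165.06]. Speed limits (degrees/s): [136.94, 136.94, 172.46, 180, 180, 180].

INTERFACE

Orientations are given as [roll, pitch, yaw] about the fixed x, y, z axes, in that order (R = Rz(yaw) Ry(pitch) Rx(roll)).
In Python, from workcell import robot gives the robot as it stands. The module is installed in compiled form; this text tells all that it offers.
- The arm moves only by the tool drive_tool, never from a script. Its argument "deltas" is text: rows parted by semicolons, each of 7 numbers parted by spaces: the opening, from 0 (shut) to 1 (fully open), then the shift along the tool's x, y, z in m, then the turn, a rotation vector about the tool's x, y, z in degrees. In form: hand tx ty tz ax ay az; .... A call has 1 to 20 rows; each row is the pose to reach, as a shift and turn from the pose commanded when the call began, along the tool's axes at that moment; what a row does not reach only later rows make up. A row lasts 1/10 s, in which the tool goes at most 50 mm and 8.59 degrees, less where a joint would pass 70% of its speed; a pose out of reach is approached as far as the arm can. A call with a gripper value outside its range is refused whole. The fingers move at their own pace and stop on an object; the grip force is fixed at half the most. Time passes only in rows, so rows that repeat a pose let the fingers close. It gives the time, the measured TCP pose, the force and the opening at its end, in the units of the state.
- robot.observe(): the state, without advancing time (a new reading comes with each control period).
- robot.snapshot(name): name is "side" or "top"; returns (picture, depth): 384x512x3 uint8, red, green, blue; 384x512 float32, m along the optical axis (not along the pixel's ray), 0 where there is no reading.
- robot.get_calibration(name): a dict with "intrinsics" (3x3 intrinsics, pixels), "extrinsics" (4x4, takes a point from camera to world coordinates). Camera axes: x right, y down, z forward; pixel columns grow to the right and rows downward; lengths in m; the calibration is good to about 2 mm. A picture is of the moment at which its call begins. get_calibration takes no time and is no camera call.
- robot.hand_in(): hands the job in, once; it reports no verdict.
The state is a dict: "time": time; "joint_positions": joint angles; "joint_velocities": joint speeds; "joint_efforts": joint torques, N m; "position": TCP position; "tool_rot": TCP orientation; "wrist_force": force on the tool from outside, world axes, zero at the start; "wrist_torque": the same for the moment, N m; "gripper_width": finger opening in m.
Only numpy, scipy, OpenCV 4.12 (cv2) and the standard library are available. Lean on these libraries where they do the work, as an engineer would, in place of code of your own. Each camera call takes 0.05 s, during which the arm holds its last target. There are 200 camera calls.

TASK

Lay the canister in the V-cradle of the capping jig with its stopper towards the lever and let go of it. Then work the sprung lever to press the stopper fully home and set its seal: keep the lever bearing on it with 15 to 30 N for a full second, never more as the canister is thin-walled, then ease the lever back to its rest without letting it fly. Leave the closed canister in the cradle, and do not disturb the beaker or the flask.

Things in the scene. Friction and masses are not known exactly. Their poses are not given: they have to be found in the camera images.
- canister: aluminium cylinder 44 mm in diameter and 120 mm long, lying level in the white rest, 0.2 to 0.4 kg; origin in the middle of its body, x axis along the cylinder from the stopper end to the closed end; it may lie up to 5 mm off the middle of the rest
- rest: white rest fixed to the bench: plate 130 x 80 x 10 mm with two V-blocks 16 mm thick, tops at z = 50 mm, 94 mm apart (78 mm free between them for fingers), that hold the canister with its axis 50 mm above the bench; origin on the bench under its middle, x along the canister
- stopper (a joint): how far the white ribbed stopper (38 mm diameter, head 12 mm thick) at the canister's -x end is pushed in along +x, m: starts between 0 and 0.006, 0.012 is fully home. It slides stiffly, with about 9 N, and then stops hard.
- stopper_face (a point): centre of the stopper's outer face, on the canister's axis: 75 mm from the canister's origin when home, up to 87 mm when proud
- jig: grey capping jig fixed to the bench; base plate 245 x 90 mm, 9 mm thick, with a 60 x 230 mm cross piece, 11 mm, under the lever; origin on the bench, x axis along the cradle from lever to end stop, z up. The end stop, 56 mm wide, top at z = 74 mm, is screw-set with its face anywhere from x = 73 to 85 mm. A 12 mm square post, 60 mm high, stands at x = -108, y = -45 mm
- cradle (a point): where to lay the middle of the canister's body in the V-cradle: 50 mm above the bench, jig x = +7 mm, axes as the jig; then 6 to 18 mm is left to the end stop (its setting is not given), up to which the lever pushes the canister. Two V-blocks 16 mm thick, 71 mm wide, tops at z = 50 mm, stand 45 mm either side of this point, 74 mm free between them for fingers
- lever (a joint): angle of the lever about its upright pivot, rad: 0 at its sprung rest, at most 0.62; growing angle turns it clockwise seen from above, its pad moving in jig +x towards the canister. At 0.50 the lever is square to the jig's x axis. The stopper is home somewhere between 0.35 and 0.52. The spring turns it back with a torque of 0.30 N m + 1.2 N m per rad
- lever_pivot (a point): on the lever's pivot axis, 50 mm above the bench, jig x = -66, y = -90 mm; the lever is a steel bar 14 mm thick and 20 mm high pointing from it to jig +y (swung back 0.50 rad at rest)
- handle (a point): middle of the graspable length of the lever's upright black handle post, 18 mm in diameter, from z = 62 to 120 mm above the bench; this point is at z = 95 mm, 155 mm from the pivot
- pad (a point): foremost point of the lever's domed rubber pad, 90 mm along the lever from the pivot, 50 mm above the bench
- beaker: small clear beaker, 45 mm wide and 60 mm high, bystander; origin at the centre of its underside
- flask: conical flask, 64 mm wide and 102 mm high, bystander; origin at the centre of its underside

How it is judged:
By the outcome, as a careful person would: the job done as asked, in the order asked, and still so for the second after the job is handed in, with the robot touching nothing.
It also fails if it takes over 72 s, if anything falls off the work surface, if the arm or the gripper's body presses on something with over 40 N, if the wrist force passes 120 N, or if a joint passes its speed limit or range.

## Working session

There is one attempt and no reset: what is moved stays moved. The work goes in short steps, Python scripts to look and compute and a tool call to move; the robot and the scene stay as the last step left them, time stands still between calls to the robot, and variables do not carry over. Pictures are saved under pics/ and viewed, about 8 in all and at most 12, crops included, and the job is handed in when it is done.

Besides the shell and the picture viewer there is one more tool, called as a command line: name --argument value ..., lists and objects as JSON in quotes. drive_tool: Moves the arm, as the interface text tells. Its arguments: {"type":"object","properties":{"deltas":{"type":"string"}},"required":["deltas"]}

```bash
mkdir -p pics; cat > h.py <<'E'
from workcell import robot
import numpy as np, cv2
def snap(n,f):
    p,d=robot.snapshot(n); cv2.imwrite(f'pics/{f}.png',p[...,::-1]); np.save(f'pics/{f}.npy',d); return p,d
def world(n,u,v,z):
    c=robot.get_calibration(n);K=np.array(c['intrinsics']);E=np.array(c['extrinsics'])
    r=E[:3,:3]@np.linalg.inv(K)@[u,v,1.]; return E[:3,3]+r*(z-E[2,3])/r[2]
def cloud(n,d):
    c=robot.get_calibration(n);K=np.array(c['intrinsics']);E=np.array(c['extrinsics'])
    v,u=np.mgrid[:384,:512]; P=np.stack([(u-K[0,2])/K[0,0]*d,(v-K[1,2])/K[1,1]*d,d],-1)
    return P@E[:3,:3].T+E[:3,3]
def pix(n,X):
    c=robot.get_calibration(n);K=np.array(c['intrinsics']);E=np.array(c['extrinsics'])
    q=K@(E[:3,:3].T@(np.array(X)-E[:3,3])); return q[:2]/q[2]
E
python3 - <<'E'
from h import *
np.set_printoptions(precision=4,suppress=True)
for n in('top','side'):
    p,d=snap(n,n+'0'); cv2.imwrite(f'pics/{n}0b.png',cv2.resize(p[...,::-1],(800,600),interpolation=cv2.INTER_CUBIC)); print(robot.get_calibration(n))
print(robot.observe(),robot.tip_extent)
E
```

```text
{'intrinsics': array([[362.9417,   0.    , 258.6329],
       [  0.    , 362.9417, 190.0574],
       [  0.    ,   0.    ,   1.    ]]), 'extrinsics': array([[-0.0041, -0.9943,  0.1063,  0.3573],
       [-0.9999,  0.0027, -0.0131,  0.3554],
       [ 0.0127, -0.1063, -0.9942,  0.9319],
       [ 0.    ,  0.    ,  0.    ,  1.    ]])}
{'intrinsics': array([[469.4811,   0.    , 258.1421],
       [  0.    , 469.4811, 188.259 ],
       [  0.    ,   0.    ,   1.    ]]), 'extrinsics': array([[ 0.9995, -0.0073, -0.0295,  0.4711],
       [ 0.0249, -0.3576,  0.9335, -0.5794],
       [-0.0174, -0.9338, -0.3573,  0.4302],
       [ 0.    ,  0.    ,  0.    ,  1.    ]])}
{'time': 0.1, 'joint_positions': array([-85.3949,  17.9554,  85.8468,   0.0014,  76.2641, -12.7996]), 'joint_velocities': array([ 0.0123, -0.0559, -0.1206, -0.0201, -0.0889,  0.0419]), 'joint_efforts': array([  0.0026, -41.2896, -26.0142,  -0.0001,   0.003 ,   0.    ]), 'position': array([ 0.157 , -0.5007,  0.2388]), 'tool_rot': array([-179.9357,   -0.016 ,   17.4043]), 'wrist_force': array([ 0.4561,  0.024 , -0.0337]), 'wrist_torque': array([0.0118, 0.059 , 0.0374]), 'gripper_width': 0.08519458087134645} 0.008
```

View pics/top0b.png

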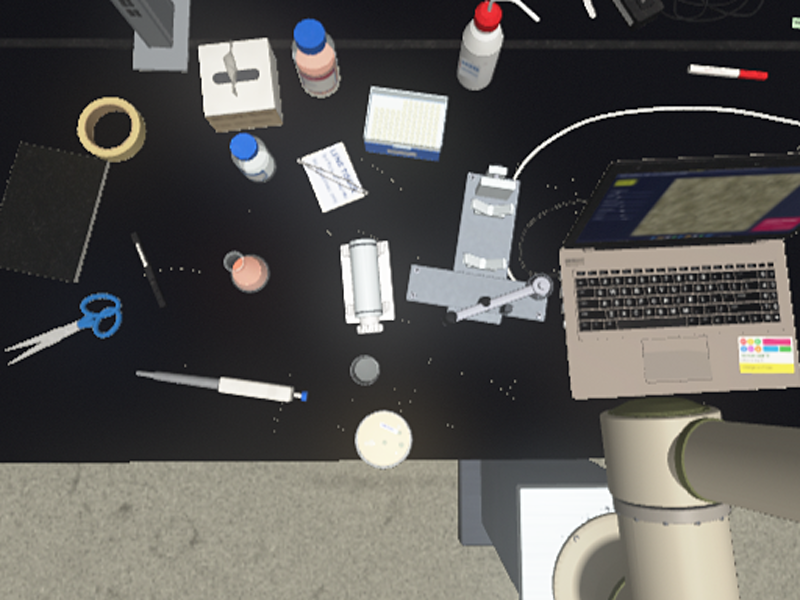

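View pics/side0b.png

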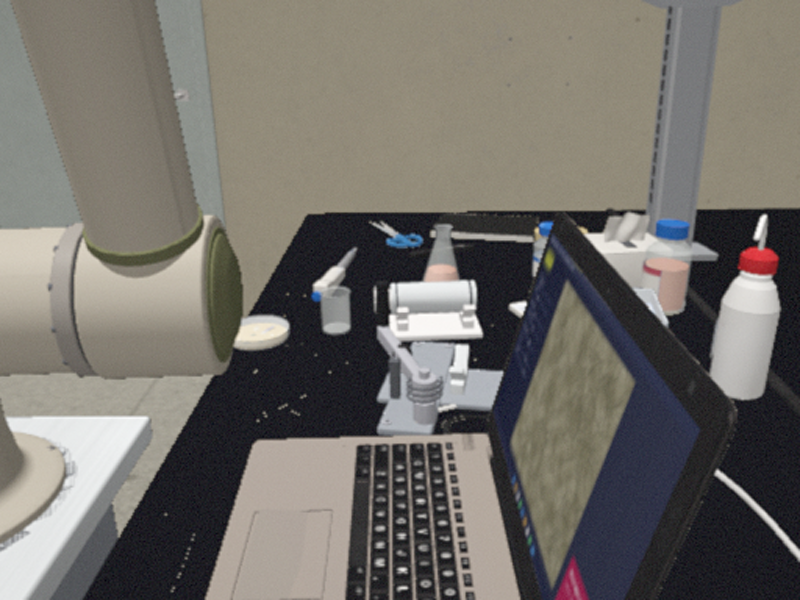

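```bash
python3 - <<'E'
from h import *
np.set_printoptions(precision=4,suppress=True)
p=cv2.imread('pics/top0.png'); cv2.imwrite('pics/c1.png',cv2.resize(p[100:220,210:360],(750,600),interpolation=cv2.INTER_CUBIC))
d=np.load('pics/top0.npy');P=cloud('top',d)
# canister body: top points
m=np.zeros(d.shape,bool);m[145:220,212:258]=1
Q=P[m&(P[...,2]>0.055)&(P[...,2]<.09)]; print(len(Q),Q.min(0),Q.max(0))
T=Q[Q[:,2]>0.066]; c=T.mean(0); u=np.linalg.svd(T-c)[2]; print('can ridge',c,u[0], np.percentile((T-c)@u[0],[0,2,98,100]))
m=np.zeros(d.shape,bool);m[105:215,255:360]=1
for lo,hi in((.005,.015),(.04,.055),(.055,.08),(.1,.13)):
    v,u=np.where(m&(P[...,2]>lo)&(P[...,2]<hi));print(lo,len(v), P[v,u].min(0) if len(v) else'',P[v,u].max(0) if len(v) else'')
E
```

```text
982 [0.3952 0.3794 0.0552] [0.5402 0.4308 0.0756]
can ridge [0.474  0.4043 0.0699] [-0.9962 -0.0874 -0.0055] [-0.0657 -0.0626  0.0743  0.0778]
0.005 3379 [0.3993 0.0795 0.005 ] [0.6812 0.3399 0.015 ]
0.04 353 [0.4075 0.1144 0.04  ] [0.6665 0.282  0.0549]
0.055 656 [0.4066 0.1135 0.0551] [0.6359 0.2869 0.0788]
0.1 55 [0.4065 0.2696 0.1018] [0.4239 0.2869 0.1229]
```

View pics/c1.png

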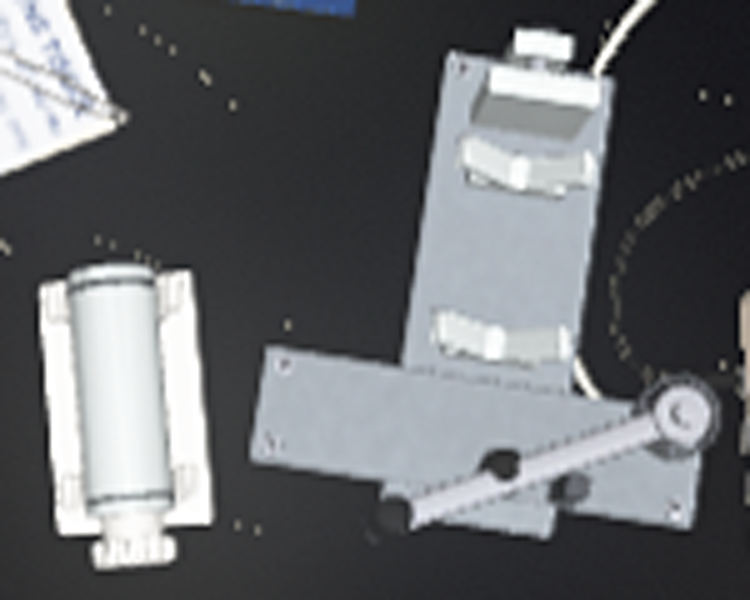

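```bash
python3 - <<'E'
from h import *
np.set_printoptions(precision=4,suppress=True)
d=np.load('pics/top0.npy');P=cloud('top',d)
W=lambda x,y,z:world('top',210+x/5-.4,100+y/5-.4,z)
pl=[W(*q,.009) for q in((448,52),(615,80),(548,537),(380,512))]; print('plate',np.array(pl)[:,:2],np.mean(pl,0))
dx=(pl[0]+pl[1]-pl[2]-pl[3]);dx/=np.linalg.norm(dx);print('jx dir',np.degrees(np.arctan2(dx[1],dx[0])),[np.linalg.norm(pl[i]-pl[i-1]) for i in range(4)])
cr=[W(*q,.011) for q in((268,347),(250,463),(690,527))];print('cross',np.array(cr)); e=cr[2]-cr[1];print(np.degrees(np.arctan2(e[1],e[0]))+90,np.linalg.norm(e))
for nm,x,y in(('piv',685,412),('handle',397,515),('lever',600,440),('pad',500,464),('post',572,488),('stopface',540,105),('stoptop',545,82)):
    u,v=int(210+x/5),int(100+y/5);print(nm,P[v,u])
for nm,x,y,z in(('canclosedL',71,275,.05),('canclosedR',160,275,.05),('canL',84,500,.05),('canR',173,495,.05),('facetop',135,567,.06),('rTL',40,283,.01),('rTR',192,270,.01),('rBL',58,535,.01),('rBR',213,522,.01)): print(nm,W(x,y,z))
# side view
E
python3 - <<'E'
from h import *
np.set_printoptions(precision=4,suppress=True)
d=np.load('pics/top0.npy');P=cloud('top',d)
# cylinder fit
from scipy.optimize import least_squares
Q=P[150:200,222:246].reshape(-1,3);Q=Q[(Q[:,2]>.055)&(Q[:,2]<.08)&(Q[:,0]>.44)&(Q[:,0]<.53)]
def f(p,r=.022):
    a=np.array([1,p[1],p[3]]);a/=np.linalg.norm(a);c=np.array([.48,p[0],p[2]]);w=Q-c
    return np.linalg.norm(w-np.outer(w@a,a),axis=1)-r
s=least_squares(f,[.404,.08,.05,0],loss='soft_l1',f_scale=.002);print(len(Q),s.x,np.degrees(np.arctan(s.x[1])),np.std(s.fun))
# end extents along axis
m=P[145:225,212:258].reshape(-1,3);m=m[m[:,2]>.06];print(np.sort(m[:,0])[[0,5,10,-10,-5,-1]])
# rest and end-stop
m=P[100:130,290:345].reshape(-1,3);m=m[(m[:,2]>.066)];print('stop',m.mean(0),m.min(0),m.max(0))
m=P[120:180,290:335].reshape(-1,3);m=m[(m[:,2]>.035)&(m[:,2]<.056)];print(m[np.argsort(m[:,0])][::6])
E
```

```text
plate [[0.6669 0.236 ]
 [0.6517 0.1486]
 [0.4121 0.189 ]
 [0.4251 0.2746]] [0.5389 0.2121 0.009 ]
jx dir -9.326201981736766 [np.float64(0.24480645054859246), np.float64(0.08876265158335188), np.float64(0.24307303243430806), np.float64(0.0866131260204021)]
cross [[0.5101 0.3314 0.011 ]
 [0.4502 0.3409 0.011 ]
 [0.4168 0.1167 0.011 ]]
-8.47794330497463 0.22665461714524485
piv [0.4682 0.132  0.0708]
handle [0.4147 0.2767 0.1195]
lever [0.455 0.171 0.06 ]
pad [0.445  0.2204 0.0643]
post [0.4332 0.1861 0.0602]
stopface [0.6199 0.1976 0.066 ]
stoptop [0.6314 0.1955 0.0695]
canclosedL [0.5398 0.4294 0.05  ]
canclosedR [0.5397 0.3855 0.05  ]
canL [0.4284 0.4224 0.05  ]
canR [0.4307 0.3791 0.05  ]
facetop [0.3953 0.397  0.06  ]
rTL [0.5439 0.4487 0.01  ]
rTR [0.5506 0.3704 0.01  ]
rBL [0.4138 0.4385 0.01  ]
rBR [0.4202 0.3598 0.01  ]
644 [0.4052 0.0899 0.0498 0.0009] 5.139304158979258 0.0012106050078583735
[0.3573 0.3573 0.3573 0.5373 0.5387 0.5402]
stop [0.6117 0.2071 0.12  ] [0.3573 0.1718 0.0663] [0.6359 0.3554 0.9319]
[[0.4964 0.1869 0.0465]
 [0.4981 0.2    0.036 ]
 [0.4995 0.1937 0.0431]
[... 285 characters left out ...]
36]
 [0.5172 0.2506 0.0431]
 [0.5191 0.2484 0.0461]
 [0.5851 0.1722 0.0455]
 [0.5868 0.186  0.0388]
 [0.589  0.1837 0.0403]
 [0.5903 0.172  0.0449]
 [0.5927 0.2233 0.036 ]
 [0.5938 0.1788 0.0416]
 [0.5949 0.2311 0.0376]
 [0.5954 0.1852 0.0356]
 [0.5963 0.1838 0.0417]
 [0.5977 0.2322 0.0463]
 [0.5981 0.1692 0.0448]
 [0.5992 0.181  0.0405]
 [0.6004 0.2207 0.0363]
 [0.6013 0.1787 0.0423]
 [0.603  0.2206 0.0361]
 [0.6048 0.2235 0.0389]
 [0.6074 0.2323 0.0483]
 [0.6171 0.1757 0.0413]
 [0.6176 0.1728 0.0396]
 [0.6186 0.1839 0.0449]
 [0.6197 0.1873 0.0499]
 [0.6201 0.197  0.0483]
 [0.6216 0.2012 0.0434]
 [0.6223 0.2122 0.0496]
 [0.6235 0.2153 0.037 ]
 [0.624  0.2177 0.0526]
 [0.6259 0.2255 0.0378]]
```

```bash
python3 - <<'E'
from h import *
np.set_printoptions(precision=3,suppress=True)
A=np.concatenate([cloud(n,np.load(f'pics/{n}0.npy'))[np.load(f'pics/{n}0.npy')>0] for n in('top','side')])
for x0 in np.arange(.2,.75,.05):
    r=[]
    for y0 in np.arange(-.35,.5,.05):
        m=A[(abs(A[:,0]-x0)<.025)&(abs(A[:,1]-y0)<.025)&(A[:,2]<.6)];r.append(np.percentile(m[:,2],99) if len(m)>5 else np.nan)
    print(round(x0,2),np.array(r))
E
```

```text
0.2 [  nan   nan   nan   nan 0.001 0.441 0.382 0.403 0.306 0.242 0.003 0.003
 0.003 0.003 0.019 0.019 0.004]
0.25 [  nan 0.004 0.003 0.003 0.001 0.441 0.369 0.413 0.326 0.247 0.003 0.003
 0.003 0.003 0.019 0.02  0.003]
0.3 [  nan 0.02  0.021 0.021 0.021 0.441 0.438 0.391 0.272 0.247 0.003 0.003
 0.004 0.003 0.007 0.06  0.005]
0.35 [  nan 0.022 0.023 0.023 0.023 0.023 0.023 0.022 0.022 0.02  0.003 0.003
 0.003 0.003 0.003 0.06  0.058]
0.4 [  nan 0.022 0.026 0.026 0.026 0.024 0.025 0.025 0.026 0.021 0.012 0.011
 0.12  0.12  0.009 0.072 0.011]
0.45 [  nan 0.02  0.026 0.027 0.026 0.026 0.026 0.026 0.026 0.064 0.072 0.063
 0.104 0.015 0.049 0.074 0.051]
0.5 [  nan 0.021 0.026 0.026 0.026 0.025 0.025 0.026 0.026 0.062 0.063 0.048
 0.048 0.015 0.013 0.074 0.063]
0.55 [  nan 0.061 0.137 0.146 0.154 0.163 0.172 0.18  0.189 0.189 0.011 0.012
 0.012 0.004 0.045 0.073 0.064]
0.6 [  nan 0.256 0.258 0.258 0.258 0.258 0.258 0.258 0.259 0.258 0.074 0.075
 0.047 0.004 0.004 0.008 0.012]
0.65 [  nan   nan   nan   nan   nan 0.001   nan 0.003 0.004 0.004 0.073 0.076
 0.056 0.005 0.004 0.018 0.021]
0.7 [0.007 0.004 0.003 0.004 0.004 0.002 0.003 0.003 0.003 0.008 0.008 0.004
 0.003 0.068 0.068 0.067 0.013]
```

```bash
cat >> h.py <<'E'
from scipy.spatial.transform import Rotation as R
def rot(s): return R.from_euler('xyz',s,degrees=True)
def plan(*T):
    s=robot.observe(); A=rot(s['tool_rot'])
    for x,y,z,yaw in T:
        t=A.inv().apply(np.array([x,y,z])-s['position']); w=(A.inv()*rot([180,0,yaw])).as_rotvec(degrees=True)
        print('%.4f %.4f %.4f | %.2f %.2f %.2f'%(*t,*w))
E
python3 -c "
from h import *
plan((.29,-.3,.28,17.4),(.41,-.06,.28,17.4),(.42,.2,.26,11),(.48,.405,.2,4.8))"
```

```text
0.1870 -0.1518 -0.0410 | -0.06 -0.02 0.00
0.3732 -0.3449 -0.0407 | -0.06 -0.02 0.00
0.4606 -0.5900 -0.0204 | -0.07 -0.01 6.40
0.5791 -0.7676 0.0398 | -0.07 -0.01 12.60
```

drive_tool --deltas "1 0.037 -0.03 -0.01 0 0 0; 1 0.075 -0.06 -0.02 0 0 0; 1 0.112 -0.09 -0.03 0 0 0; 1 0.15 -0.12 -0.041 0 0 0; 1 0.187 -0.152 -0.041 0 0 0; 1 0.218 -0.184 -0.041 0 0 0; 1 0.249 -0.216 -0.041 0 0 0; 1 0.28 -0.248 -0.041 0 0 0; 1 0.311 -0.28 -0.041 0 0 0; 1 0.342 -0.312 -0.041 0 0 0; 1 0.373 -0.345 -0.041 0 0 0; 1 0.388 -0.386 -0.041 0 0 0; 1 0.403 -0.427 -0.04 0 0 0; 1 0.418 -0.468 -0.035 0 0 2; 1 0.433 -0.509 -0.03 0 0 4; 1 0.448 -0.55 -0.025 0 0 6; 1 0.461 -0.59 -0.02 0 0 7; 1 0.461 -0.59 -0.02 0 0 7; 1 0.461 -0.59 -0.02 0 0 7"

```text
time: 2.0
position: [0.4201, 0.2002, 0.2589]
tool_rot: [180.0, 0.1, 10.5]
wrist_force: [0.3, 0.3, 0.2]
gripper_width: 0.0856
```

```bash
python3 -c "
from h import *
print(robot.observe())
plan((.48,.4052,.18,4.8),(.48,.4052,.11,4.8),(.48,.4052,.041,4.8))"
```

```text
{'time': 2.0, 'joint_positions': array([ 1.10222104e+01,  9.51610332e+00,  9.35676115e+01, -1.64306114e-02,
        7.69774963e+01,  9.05070522e+01]), 'joint_velocities': array([-2.54002585, -1.03216241,  0.3230707 , -0.16759484, -0.05860796,
       -0.35269741]), 'joint_efforts': array([ 1.85247727e+00, -3.37080860e+01, -2.61577946e+01,  9.72156180e-02,
       -1.12197021e-02,  1.22748208e-01]), 'position': array([0.4201141 , 0.20024623, 0.2588891 ]), 'tool_rot': array([1.79983455e+02, 6.10676452e-02, 1.05188603e+01]), 'wrist_force': array([0.29438574, 0.3093326 , 0.23807341]), 'wrist_torque': array([0.00756898, 0.01971285, 0.00810613]), 'gripper_width': 0.08555257111904489}
0.0964 -0.1906 0.0787 | 0.02 0.06 5.72
0.0965 -0.1906 0.1487 | 0.02 0.06 5.72
0.0965 -0.1906 0.2177 | 0.02 0.06 5.72
```

drive_tool --deltas "1 0.019 -0.038 0.016 0 0 1; 1 0.038 -0.076 0.032 0 0 2; 1 0.057 -0.114 0.048 0 0 3; 1 0.076 -0.152 0.064 0 0 4.5; 1 0.0965 -0.1905 0.079 0 0 5.7; 1 0.0965 -0.1905 0.12 0 0 5.7; 1 0.0965 -0.1905 0.143 0 0 5.7; 1 0.0965 -0.1905 0.143 0 0 5.7; 1 0.0965 -0.1905 0.143 0 0 5.7"

```text
time: 2.9
position: [0.482, 0.4038, 0.1175]
tool_rot: [-180.0, -0.1, 4.6]
wrist_force: [0.4, 0.5, 1.2]
gripper_width: 0.0853
```

```bash
python3 - <<'E'
from h import *
p,_=snap('side','side1');q,_=snap('top','top1')
a=cv2.resize(p[125:245,190:340,::-1],(750,600),interpolation=cv2.INTER_CUBIC)
b=cv2.resize(q[120:240,190:340,::-1],(750,600),interpolation=cv2.INTER_CUBIC)
cv2.imwrite('pics/c2.png',cv2.resize(np.hstack([a,b]),(800,320),interpolation=cv2.INTER_AREA))
print(robot.observe()['position'],robot.observe()['tool_rot'],pix('side',[.48,.4052,.05]))
E
```

```text
[0.4821266  0.4044203  0.11850453] [-1.79923926e+02 -1.73203858e-01  4.64883463e+00] [275.98199737 189.54768343]
```

View pics/c2.png

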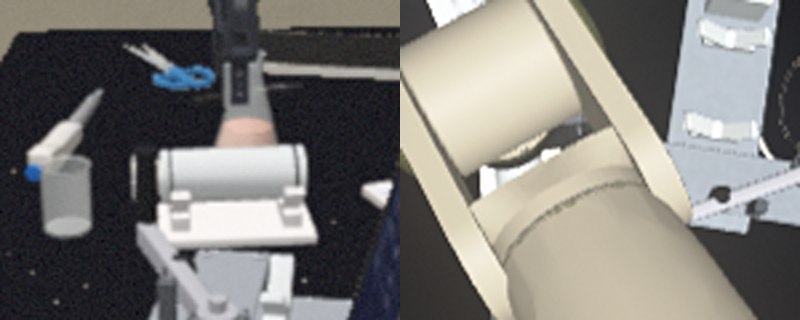

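drive_tool --deltas "1 -0.001 0 0.03 0 0 0; 1 -0.001 -0.001 0.06 0 0 0; 1 -0.001 -0.001 0.078 0 0 0; 1 -0.001 -0.001 0.078 0 0 0; 1 -0.001 -0.001 0.078 0 0 0; 0 -0.001 -0.001 0.078 0 0 0; 0 -0.001 -0.001 0.078 0 0 0; 0 -0.001 -0.001 0.078 0 0 0; 0 -0.001 -0.001 0.078 0 0 0; 0 -0.001 -0.001 0.078 0 0 0; 0 -0.001 -0.001 0.078 0 0 0; 0 -0.001 -0.001 0.078 0 0 0; 0 -0.001 -0.001 0.078 0 0 0"

```text
time: 4.3
position: [0.4805, 0.4039, 0.0399]
tool_rot: [179.8, -0.0, 4.7]
wrist_force: [-2.3, -12.5, 12.1]
gripper_width: 0.0423
```

```bash
python3 - <<'E'
from h import *
p,_=snap('side','side2');s=robot.observe();print(s['position'],s['tool_rot'],s['wrist_force'],s['gripper_width'])
cv2.imwrite('pics/c3.png',cv2.resize(p[150:230,220:320,::-1],(750,600),interpolation=cv2.INTER_CUBIC))
E
```

```text
[0.48047245 0.40392745 0.03988328] [ 1.79811918e+02 -1.12029180e-02  4.71977444e+00] [ -2.85628922 -13.48547442  12.82056533] 0.04227362965649457
```

View pics/c3.png

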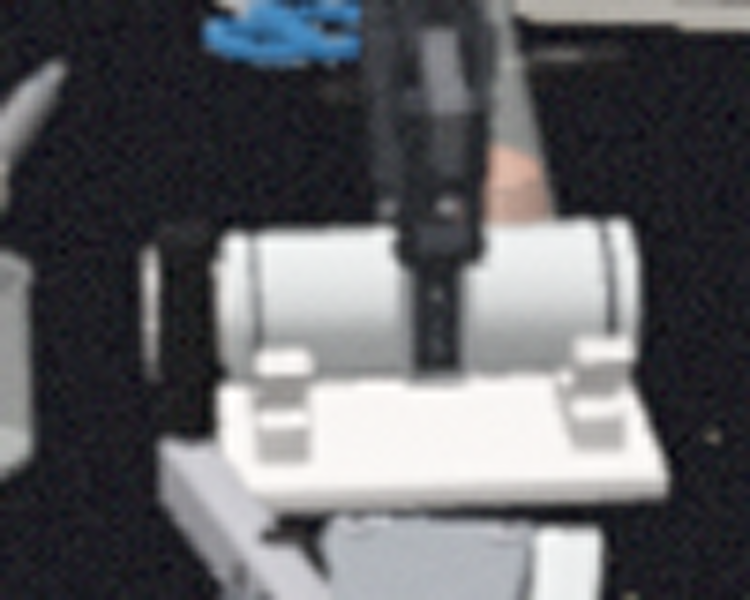

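```bash
python3 - <<'E'
from h import *
s=robot.observe()
plan((*s['position'][:2],.165,4.72),(.5567,.209,.165,-9),(.5567,.209,.075,-9))
E
```

```text
0.0000 0.0004 -0.1251 | 0.19 -0.01 -0.00
0.0600 0.2009 -0.1244 | 0.19 -0.03 13.72
0.0599 0.2007 -0.0344 | 0.19 -0.03 13.72
```

drive_tool --deltas "0 0 0 -0.01 0 0 0; 0 0 0 -0.03 0 0 0; 0 0 0 -0.06 0 0 0; 0 0 0 -0.09 0 0 0; 0 0 0 -0.12 0 0 0; 0 0.005 0.02 -0.125 0 0 1; 0 0.015 0.05 -0.125 0 0 3; 0 0.024 0.08 -0.125 0 0 5; 0 0.033 0.11 -0.125 0 0 7; 0 0.042 0.14 -0.125 0 0 9; 0 0.051 0.17 -0.125 0 0 11; 0 0.057 0.19 -0.125 0 0 13; 0 0.06 0.2 -0.125 0 0 13.7; 0 0.06 0.2 -0.11 0 0 13.7; 0 0.06 0.2 -0.08 0 0 13.7; 0 0.06 0.2 -0.05 0 0 13.7; 0 0.06 0.2 -0.035 0 0 13.7; 0 0.06 0.2 -0.035 0 0 13.7; 0 0.06 0.2 -0.035 0 0 13.7; 0 0.06 0.2 -0.035 0 0 13.7"

```text
time: 6.35
position: [0.5567, 0.2116, 0.0747]
tool_rot: [-180.0, -0.1, -9.0]
wrist_force: [-0.0, -0.1, -2.3]
gripper_width: 0.0422
```

```bash
python3 - <<'E'
from h import *
p,_=snap('side','side3');q,_=snap('top','top3');s=robot.observe();print(s['position'],s['tool_rot'],s['wrist_force'],s['gripper_width'])
a=cv2.resize(p[150:290,220:345,::-1],(500,560),interpolation=cv2.INTER_CUBIC)
b=cv2.resize(q[100:240,270:345,::-1],(300,560),interpolation=cv2.INTER_CUBIC)
cv2.imwrite('pics/c4.png',np.hstack([a,b]))
plan((.5567,.209,.055,-9),(.5567,.209,.04,-9))
E
```

```text
[0.55654582 0.2114707  0.07447135] [-1.79961099e+02 -1.06570494e-01 -8.97872096e+00] [ 0.27079091 -0.04925168 -3.17655937] 0.0422984675161556
0.0005 0.0024 0.0195 | -0.04 -0.11 0.02
0.0005 0.0024 0.0345 | -0.04 -0.11 0.02
```

View pics/c4.png

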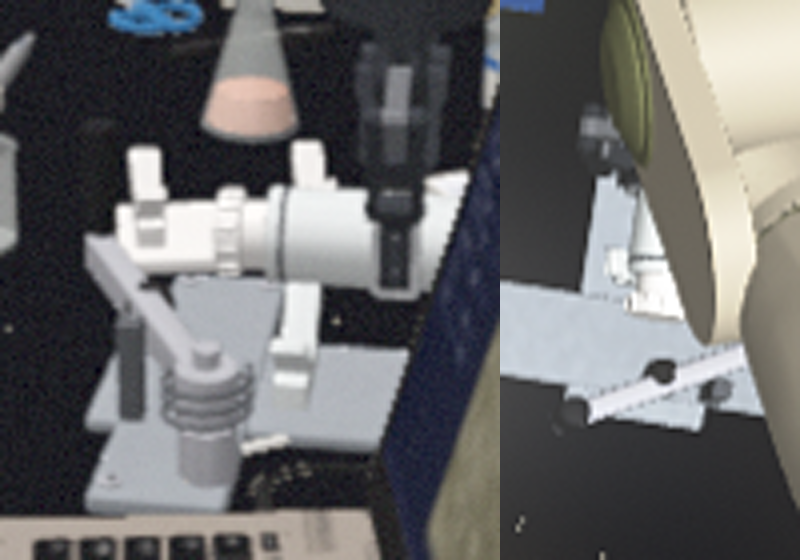

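drive_tool --deltas "0 0 0.001 0.005 0 0 0; 0 0 0.002 0.01 0 0 0; 0 0 0.002 0.015 0 0 0; 0 0 0.002 0.02 0 0 0; 0 0 0.002 0.023 0 0 0; 0 0 0.002 0.026 0 0 0; 0 0 0.002 0.029 0 0 0; 0 0 0.002 0.031 0 0 0; 0 0 0.002 0.032 0 0 0; 0 0 0.002 0.032 0 0 0"

```text
time: 7.45
position: [0.5558, 0.2092, 0.0413]
tool_rot: [180.0, 0.0, -9.0]
wrist_force: [0.7, -0.2, -2.5]
gripper_width: 0.0423
```

drive_tool --deltas "0 0 0 0.0007 0 0 0; 0 0 0 0.0014 0 0 0; 0 0 0 0.002 0 0 0; 0 0 0 0.002 0 0 0; 0 0 0 0.002 0 0 0"

```text
time: 7.95
position: [0.5559, 0.2091, 0.0409]
tool_rot: [180.0, -0.0, -9.0]
wrist_force: [-7.6, -1.9, 13.2]
gripper_width: 0.0425
```

drive_tool --deltas "0 0 0 -0.001 0 0 0; 0 0 0 -0.001 0 0 0; 1 0 0 -0.001 0 0 0; 1 0 0 -0.001 0 0 0; 1 0 0 -0.001 0 0 0; 1 0 0 -0.001 0 0 0; 1 0 0 -0.001 0 0 0; 1 0 0 -0.001 0 0 0; 1 0 0 -0.02 0 0 0; 1 0 0 -0.05 0 0 0; 1 0 0 -0.09 0 0 0; 1 0 0 -0.13 0 0 0; 1 0 0 -0.16 0 0 0; 1 -0.03 0 -0.16 0 0 0; 1 -0.07 0 -0.16 0 0 0; 1 -0.11 0 -0.16 0 0 0; 1 -0.15 0 -0.16 0 0 0; 1 -0.15 0 -0.16 0 0 0"

```text
time: 9.75
position: [0.4039, 0.2334, 0.1995]
tool_rot: [180.0, 0.1, -8.9]
wrist_force: [0.2, -0.2, -0.2]
gripper_width: 0.0846
```

```bash
python3 - <<'E'
from h import *
np.set_printoptions(precision=4,suppress=True)
p,_=snap('side','side4');q,d=snap('top','top4');s=robot.observe();print(s['position'],s['tool_rot'],s['wrist_force'],s['gripper_width'])
a=cv2.resize(p[150:290,220:345,::-1],(500,560),interpolation=cv2.INTER_CUBIC)
b=cv2.resize(q[100:240,270:345,::-1],(300,560),interpolation=cv2.INTER_CUBIC)
cv2.imwrite('pics/c5.png',np.hstack([a,b]))
E
```

```text
[0.4075 0.2329 0.1998] [-179.9736   -0.0659   -8.9553] [ 0.5126 -0.1577  0.5912] 0.08554878571559764
```

View pics/c5.png

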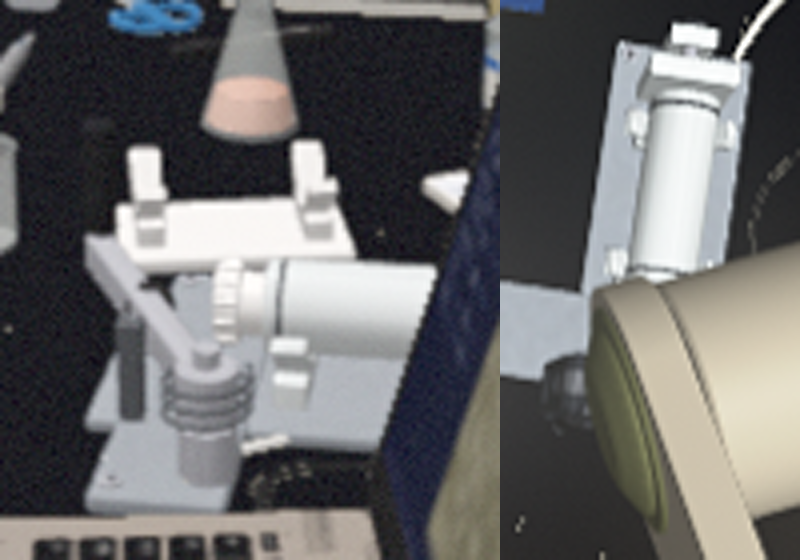

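```bash
python3 - <<'E'
from h import *
plan((.379,.2645,.2,19.65),(.379,.2645,.086,19.65))
E
```

```text
-0.0331 -0.0268 -0.0002 | -0.01 -0.07 -28.61
-0.0332 -0.0267 0.1138 | -0.01 -0.07 -28.61
```

drive_tool --deltas "0 -0.008 -0.007 0 0 0 -7; 0 -0.016 -0.013 0 0 0 -14; 0 -0.025 -0.02 0 0 0 -21; 0 -0.033 -0.0267 0 0 0 -28.6; 0 -0.033 -0.0267 0 0 0 -28.6; 0 -0.033 -0.0267 0.02 0 0 -28.6; 0 -0.033 -0.0267 0.05 0 0 -28.6; 0 -0.033 -0.0267 0.08 0 0 -28.6; 0 -0.033 -0.0267 0.105 0 0 -28.6; 0 -0.033 -0.0267 0.114 0 0 -28.6; 0 -0.033 -0.0267 0.114 0 0 -28.6; 0 -0.033 -0.0267 0.114 0 0 -28.6; 0 -0.033 -0.0267 0.114 0 0 -28.6; 0 -0.033 -0.0267 0.114 0 0 -28.6"

```text
time: 11.25
position: [0.3797, 0.2644, 0.0862]
tool_rot: [180.0, -0.1, 19.6]
wrist_force: [0.2, 0.8, -0.1]
gripper_width: -0.0
```

```bash
python3 - <<'E'
from h import *
p,_=snap('side','side5');s=robot.observe();print(s['position'],s['tool_rot'],s['wrist_force'],s['gripper_width'])
cv2.imwrite('pics/c6.png',cv2.resize(p[140:260,210:330,::-1],(600,600),interpolation=cv2.INTER_CUBIC))
E
```

```text
[0.37955257 0.26438929 0.08603478] [-1.79997546e+02 -8.63481134e-02  1.95939830e+01] [ 0.14960163 -0.24399555 -0.18644484] -0.00021041624033403316
```

View pics/c6.png

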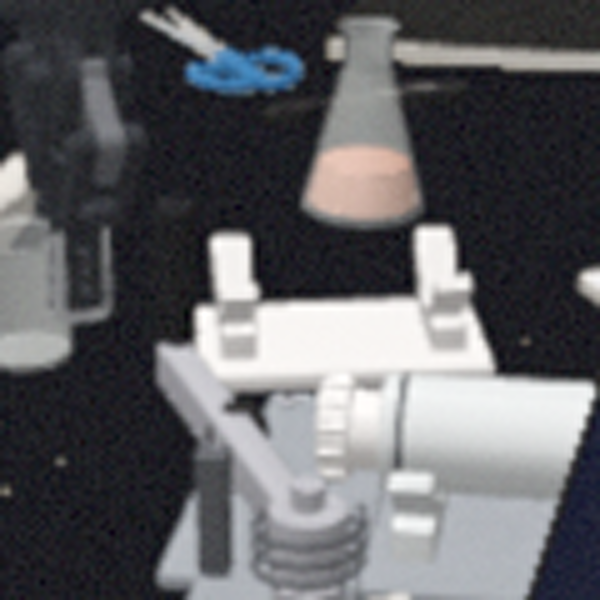

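drive_tool --deltas "0 0.005 0 0 0 0 0; 0 0.01 0 0 0 0 0; 0 0.015 0 0 0 0 0; 0 0.018 0 0 0 0 0; 0 0.021 0 0 0 0 0; 0 0.024 0 0 0 0 0; 0 0.024 0 0 0 0 0; 0 0.024 0 0 0 0 0"

```text
time: 12.1
position: [0.4016, 0.2721, 0.0852]
tool_rot: [180.0, 0.0, 19.6]
wrist_force: [-1.3, -2.0, -0.4]
gripper_width: 0.0001
```

```bash
python3 -c "
from h import *
s=robot.observe();print(s['position'],s['tool_rot'],s['wrist_force'])"
```

```text
[0.40163534 0.27212964 0.08516477] [1.79989088e+02 3.20799449e-02 1.96074667e+01] [-1.34624303 -1.95688916 -0.36489192]
```

```bash
cat >> h.py <<'E'
def arc(*phis,piv=(.468,.132)):
    s=robot.observe();A=rot(s['tool_rot']);c=A.inv().apply(np.r_[piv,s['position'][2]]-s['position']);c[2]=0
    print('pos',s['position'],'yaw',s['tool_rot'][2],'F',s['wrist_force'],'t',s['time'])
    t=s['position'][:2]-piv; print('theta~',np.radians(109.65+7.35-np.degrees(np.arctan2(t[1],t[0]))))
    f=s['wrist_force']; t=np.r_[t,0]; print('M piv',np.cross(t,f)[2],'Fh',np.cross(t,f)[2]/.155)
    for p in phis:
        d=c-R.from_euler('z',p,degrees=True).apply(c);print('%g: 0 %.4f %.4f 0 0 0 %g'%(p,d[0],d[1],p))
E
python3 -c "
from h import *
arc(*range(2,24,2))"
```

```text
pos [0.40163534 0.27212964 0.08516477] yaw 19.607466685759466 F [-1.34624303 -1.95688916 -0.36489192] t 12.1
theta~ 0.028937783086182667
M piv 0.31851682520739416 Fh 2.054947259402543
2: 0 0.0054 -0.0004 0 0 0 2
4: 0 0.0108 -0.0007 0 0 0 4
6: 0 0.0162 -0.0008 0 0 0 6
8: 0 0.0216 -0.0007 0 0 0 8
10: 0 0.0270 -0.0003 0 0 0 10
12: 0 0.0324 0.0002 0 0 0 12
14: 0 0.0378 0.0008 0 0 0 14
16: 0 0.0431 0.0017 0 0 0 16
18: 0 0.0484 0.0028 0 0 0 18
20: 0 0.0537 0.0040 0 0 0 20
22: 0 0.0589 0.0054 0 0 0 22
```

drive_tool --deltas "0 0.0027 -0.0002 0 0 0 1; 0 0.0054 -0.0004 0 0 0 2; 0 0.0081 -0.0006 0 0 0 3; 0 0.0108 -0.0007 0 0 0 4; 0 0.0135 -0.0008 0 0 0 5; 0 0.0162 -0.0008 0 0 0 6; 0 0.0189 -0.0008 0 0 0 7; 0 0.0216 -0.0007 0 0 0 8; 0 0.0243 -0.0005 0 0 0 9; 0 0.027 -0.0003 0 0 0 10; 0 0.027 -0.0003 0 0 0 10; 0 0.027 -0.0003 0 0 0 10"

```text
time: 13.3
position: [0.4272, 0.2815, 0.0853]
tool_rot: [180.0, -0.0, 9.6]
wrist_force: [-3.5, -2.4, -1.3]
gripper_width: -0.0002
```

```bash
python3 -c "
from h import *
arc(1,2,3,4,5,6)"
```

```text
pos [0.42719344 0.28151821 0.08529624] yaw 9.608795578579505 F [-3.45052698 -2.38299671 -1.32235582] t 13.3
theta~ 0.2048071441181549
M piv 0.6131585394182798 Fh 3.9558615446340633
1: 0 0.0027 -0.0002 0 0 0 1
2: 0 0.0054 -0.0004 0 0 0 2
3: 0 0.0081 -0.0006 0 0 0 3
4: 0 0.0108 -0.0007 0 0 0 4
5: 0 0.0135 -0.0007 0 0 0 5
6: 0 0.0162 -0.0008 0 0 0 6
```

drive_tool --deltas "0 0.0013 -0.0001 0 0 0 0.5; 0 0.0027 -0.0002 0 0 0 1; 0 0.004 -0.0003 0 0 0 1.5; 0 0.0054 -0.0004 0 0 0 2; 0 0.0067 -0.0005 0 0 0 2.5; 0 0.0081 -0.0006 0 0 0 3; 0 0.0094 -0.0006 0 0 0 3.5; 0 0.0108 -0.0007 0 0 0 4; 0 0.0108 -0.0007 0 0 0 4"

```text
time: 14.2
position: [0.4374, 0.284, 0.0852]
tool_rot: [180.0, 0.1, 5.6]
wrist_force: [-6.2, -3.1, 0.7]
gripper_width: 0.0002
```

```bash
python3 -c "
from h import *
arc(1,2,3,4)"
```

```text
pos [0.4373675  0.28400141 0.08520101] yaw 5.569826654115353 F [-6.16452692 -3.07763048  0.66840471] t 14.2
theta~ 0.2723748080600909
M piv 1.0312923072998352 Fh 6.65349875677313
1: 0 0.0027 -0.0003 0 0 0 1
2: 0 0.0054 -0.0005 0 0 0 2
3: 0 0.0081 -0.0006 0 0 0 3
4: 0 0.0108 -0.0007 0 0 0 4
```

drive_tool --deltas "0 0.0013 -0.0001 0 0 0 0.5; 0 0.0027 -0.0003 0 0 0 1; 0 0.004 -0.0004 0 0 0 1.5; 0 0.0054 -0.0005 0 0 0 2; 0 0.0054 -0.0005 0 0 0 2"

```text
time: 14.7
position: [0.4422, 0.285, 0.0852]
tool_rot: [180.0, 0.1, 3.6]
wrist_force: [-9.1, -3.5, 2.6]
gripper_width: 0.0003
```

```bash
python3 -c "
from h import *
arc()"
```

```text
pos [0.44219839 0.28495843 0.08516417] yaw 3.573126355854199 F [-9.09187865 -3.4871907   2.5659978 ] t 14.7
theta~ 0.3041282147535926
M piv 1.4806546346915586 Fh 9.552610546397153
```

drive_tool --deltas "0 0.0013 -0.0001 0 0 0 0.5; 0 0.0027 -0.0003 0 0 0 1; 0 0.004 -0.0004 0 0 0 1.5; 0 0.0054 -0.0005 0 0 0 2; 0 0.0054 -0.0005 0 0 0 2"

```text
time: 15.2
position: [0.4475, 0.2858, 0.0852]
tool_rot: [180.0, 0.2, 1.6]
wrist_force: [-9.3, -4.9, 2.8]
gripper_width: -0.0002
```

```bash
python3 -c "
from h import *
arc()"
```

```text
pos [0.44745179 0.28576589 0.08515073] yaw 1.5742515341248031 F [-9.29893556 -4.90218561  2.77131246] t 15.2
theta~ 0.33839288424310704
M piv 1.5305902449796378 Fh 9.87477577406218
```

drive_tool --deltas "0 0.0007 -0.0001 0 0 0 0.25; 0 0.0013 -0.0001 0 0 0 0.5; 0 0.0013 -0.0001 0 0 0 0.5"

```text
time: 15.5
position: [0.4486, 0.2859, 0.0852]
tool_rot: [180.0, 0.2, 1.1]
wrist_force: [-9.6, -3.5, 2.7]
gripper_width: -0.0
```

drive_tool --deltas "0 0.0007 -0.0001 0 0 0 0.25; 0 0.0013 -0.0001 0 0 0 0.5; 0 0.0013 -0.0001 0 0 0 0.5"

```text
time: 15.8
position: [0.4499, 0.2861, 0.0852]
tool_rot: [180.0, 0.2, 0.6]
wrist_force: [-9.9, -3.4, 2.9]
gripper_width: -0.0001
```

```bash
python3 -c "
from h import *
arc()"
```

```text
pos [0.44989739 0.28611003 0.08515151] yaw 0.5894270772972625 F [-9.90467086 -3.35053908  2.88910942] t 15.8
theta~ 0.3543092436634415
M piv 1.5870625887529015 Fh 10.239113475825171
```

drive_tool --deltas "0 0.0007 -0.0001 0 0 0 0.25; 0 0.0013 -0.0001 0 0 0 0.5; 0 0.0013 -0.0001 0 0 0 0.5"

```text
time: 16.1
position: [0.4512, 0.2862, 0.0851]
tool_rot: [180.0, 0.2, 0.1]
wrist_force: [-9.2, -3.4, 2.8]
gripper_width: 0.0002
```

drive_tool --deltas "0 0.0007 -0.0001 0 0 0 0.25; 0 0.0013 -0.0001 0 0 0 0.5; 0 0.0013 -0.0001 0 0 0 0.5"

```text
time: 16.4
position: [0.4525, 0.2864, 0.0851]
tool_rot: [180.0, 0.2, -0.4]
wrist_force: [-10.5, -1.9, 2.6]
gripper_width: 0.0001
```

drive_tool --deltas "0 0.0007 -0.0001 0 0 0 0.25; 0 0.0013 -0.0001 0 0 0 0.5; 0 0.0013 -0.0001 0 0 0 0.5"

```text
time: 16.7
position: [0.4538, 0.2865, 0.0851]
tool_rot: [180.0, 0.2, -0.9]
wrist_force: [-9.5, -2.5, 2.7]
gripper_width: 0.0001
```

drive_tool --deltas "0 0.0007 -0.0001 0 0 0 0.25; 0 0.0013 -0.0001 0 0 0 0.5; 0 0.0013 -0.0001 0 0 0 0.5"

```text
time: 17.0
position: [0.455, 0.2866, 0.0851]
tool_rot: [180.0, 0.2, -1.4]
wrist_force: [-10.5, -2.5, 3.3]
gripper_width: -0.0002
```

drive_tool --deltas "0 0.0007 -0.0001 0 0 0 0.25; 0 0.0013 -0.0001 0 0 0 0.5; 0 0.0013 -0.0001 0 0 0 0.5"

```text
time: 17.3
position: [0.4563, 0.2868, 0.0851]
tool_rot: [180.0, 0.2, -1.9]
wrist_force: [-10.6, -2.4, 2.9]
gripper_width: -0.0002
```

drive_tool --deltas "0 0.0007 -0.0001 0 0 0 0.25; 0 0.0013 -0.0001 0 0 0 0.5; 0 0.0013 -0.0001 0 0 0 0.5"

```text
time: 17.6
position: [0.4571, 0.2868, 0.0851]
tool_rot: [180.0, 0.2, -2.4]
wrist_force: [-12.6, -2.3, 4.5]
gripper_width: -0.0002
```

drive_tool --deltas "0 0.0004 0 0 0 0 0; 0 0.0004 0 0 0 0 0"

```text
time: 17.8
position: [0.4572, 0.2868, 0.0851]
tool_rot: [179.9, 0.3, -2.4]
wrist_force: [-15.1, -1.9, 6.4]
gripper_width: -0.0002
```

```bash
python3 -c "
from h import *
arc();f=robot.observe();print(f['wrist_torque'])"
```

```text
pos [0.45719063 0.28683296 0.08508776] yaw -2.393215245329891 F [-15.10621891  -1.91232046   6.41582515] t 17.8
theta~ 0.4015388883907153
M piv 2.3596116404583682 Fh 15.22330090618302
[-0.22232515  1.85544024  0.00814252]
```

drive_tool --deltas "0 0.0002 0 0 0 0 0; 0 0.0004 0 0 0 0 0; 0 0.0004 0 0 0 0 0; 0 0.0004 0 0 0 0 0; 0 0.0004 0 0 0 0 0"

```text
time: 18.3
position: [0.4573, 0.2868, 0.0851]
tool_rot: [179.9, 0.3, -2.4]
wrist_force: [-16.9, -2.3, 6.4]
gripper_width: 0.0001
```

```bash
python3 -c "
from h import *
arc()"
```

```text
pos [0.45730303 0.28682747 0.08509538] yaw -2.39419816502738 F [-16.92253295  -2.26621108   6.42340575] t 18.3
theta~ 0.4022588887643895
M piv 2.64431455134624 Fh 17.06009387965316
```

Pad force ≈ (2.64−0.78)/0.09 ≈ 20.7 N; hold.

drive_tool --deltas "0 0.0001 0 0 0 0 0; 0 0.0001 0 0 0 0 0; 0 0.0001 0 0 0 0 0; 0 0.0001 0 0 0 0 0; 0 0.0001 0 0 0 0 0; 0 0.0001 0 0 0 0 0; 0 0.0001 0 0 0 0 0; 0 0.0001 0 0 0 0 0; 0 0.0001 0 0 0 0 0; 0 0.0001 0 0 0 0 0; 0 0.0001 0 0 0 0 0; 0 0.0001 0 0 0 0 0; 0 0.0001 0 0 0 0 0; 0 0.0001 0 0 0 0 0; 0 0.0001 0 0 0 0 0; 0 0.0001 0 0 0 0 0"

```text
time: 19.9
position: [0.4573, 0.2868, 0.0851]
tool_rot: [179.9, 0.3, -2.4]
wrist_force: [-16.8, -1.9, 7.0]
gripper_width: 0.0001
```

```bash
python3 -c "
from h import *
arc(-.5,-1,-2,-4,-6,-8,-10,-12,-14,-16,-18,-20,-22,-24)"
```

```text
pos [0.45733658 0.28680884 0.08509691] yaw -2.394010159904468 F [-16.83461523  -1.88741586   7.00545967] t 19.9
theta~ 0.4024663277031315
M piv 2.6262735574598435 Fh 16.94370037070867
-0.5: 0 -0.0013 0.0002 0 0 0 -0.5
-1: 0 -0.0027 0.0003 0 0 0 -1
-2: 0 -0.0054 0.0007 0 0 0 -2
-4: 0 -0.0107 0.0016 0 0 0 -4
-6: 0 -0.0160 0.0026 0 0 0 -6
-8: 0 -0.0213 0.0039 0 0 0 -8
-10: 0 -0.0265 0.0053 0 0 0 -10
-12: 0 -0.0317 0.0069 0 0 0 -12
-14: 0 -0.0368 0.0087 0 0 0 -14
-16: 0 -0.0418 0.0107 0 0 0 -16
-18: 0 -0.0468 0.0128 0 0 0 -18
-20: 0 -0.0517 0.0152 0 0 0 -20
-22: 0 -0.0565 0.0176 0 0 0 -22
-24: 0 -0.0613 0.0203 0 0 0 -24
```

drive_tool --deltas "0 -0.0013 0.0002 0 0 0 -0.5; 0 -0.0027 0.0003 0 0 0 -1; 0 -0.0054 0.0007 0 0 0 -2; 0 -0.008 0.0011 0 0 0 -3; 0 -0.0107 0.0016 0 0 0 -4; 0 -0.0133 0.0021 0 0 0 -5; 0 -0.016 0.0026 0 0 0 -6; 0 -0.0187 0.0032 0 0 0 -7; 0 -0.0213 0.0039 0 0 0 -8; 0 -0.0239 0.0046 0 0 0 -9; 0 -0.0265 0.0053 0 0 0 -10; 0 -0.0291 0.0061 0 0 0 -11; 0 -0.0317 0.0069 0 0 0 -12; 0 -0.0343 0.0078 0 0 0 -13; 0 -0.0368 0.0087 0 0 0 -14; 0 -0.0393 0.0097 0 0 0 -15; 0 -0.0418 0.0107 0 0 0 -16; 0 -0.0418 0.0107 0 0 0 -16; 0 -0.0418 0.0107 0 0 0 -16"

```text
time: 21.8
position: [0.4174, 0.2778, 0.0853]
tool_rot: [180.0, -0.0, 13.6]
wrist_force: [-2.6, -0.5, -0.1]
gripper_width: -0.0001
```

```bash
python3 -c "
from h import *
arc(-1,-2,-3,-4,-5,-6,-7,-8)"
```

```text
pos [0.41743269 0.27776753 0.08534164] yaw 13.602702145351683 F [-2.55387537 -0.4745724  -0.09088937] t 21.8
theta~ 0.13732506995307706
M piv 0.3962699526746754 Fh 2.5565803398366156
-1: 0 -0.0027 0.0003 0 0 0 -1
-2: 0 -0.0054 0.0006 0 0 0 -2
-3: 0 -0.0080 0.0010 0 0 0 -3
-4: 0 -0.0107 0.0014 0 0 0 -4
-5: 0 -0.0133 0.0019 0 0 0 -5
-6: 0 -0.0160 0.0024 0 0 0 -6
-7: 0 -0.0186 0.0030 0 0 0 -7
-8: 0 -0.0212 0.0036 0 0 0 -8
```

drive_tool --deltas "0 -0.002 0.0002 0 0 0 -0.7; 0 -0.004 0.0004 0 0 0 -1.5; 0 -0.006 0.0007 0 0 0 -2.2; 0 -0.008 0.001 0 0 0 -3; 0 -0.01 0.0013 0 0 0 -3.7; 0 -0.012 0.0016 0 0 0 -4.5; 0 -0.014 0.002 0 0 0 -5.3; 0 -0.0155 0.0023 0 0 0 -5.8; 0 -0.017 0.0026 0 0 0 -6.4; 0 -0.0182 0.0029 0 0 0 -6.8; 0 -0.0194 0.0032 0 0 0 -7.3; 0 -0.0206 0.0035 0 0 0 -7.8; 0 -0.0218 0.0038 0 0 0 -8; 0 -0.023 0.0041 0 0 0 -8; 0 -0.0242 0.0044 0 0 0 -8; 0 -0.0254 0.0044 0 0 0 -8; 0 -0.0266 0.0044 0 0 0 -8"

```text
time: 23.5
position: [0.3926, 0.2672, 0.0853]
tool_rot: [-180.0, -0.0, 21.6]
wrist_force: [0.3, -0.4, -0.1]
gripper_width: 0.0002
```

```bash
python3 -c "
from h import *
arc()"
```

```text
pos [0.39261788 0.26722434 0.08533114] yaw 21.598184392920686 F [ 0.28731667 -0.39172672 -0.12329356] t 23.5
theta~ -0.037313473771073635
M piv -0.009323017625874976 Fh -0.06014850081209662
```

Free of the lever. Retreat further, rise and look.

drive_tool --deltas "0 -0.01 0 0 0 0 0; 0 -0.03 0 0 0 0 0; 0 -0.035 0 -0.03 0 0 0; 0 -0.035 0 -0.07 0 0 0; 0 -0.035 0 -0.11 0 0 0; 0 -0.035 0.03 -0.15 0 0 0; 0 -0.035 0.07 -0.17 0 0 0; 0 -0.035 0.11 -0.17 0 0 0; 0 -0.035 0.15 -0.17 0 0 0; 0 -0.035 0.19 -0.17 0 0 0; 0 -0.035 0.23 -0.17 0 0 0; 0 -0.035 0.27 -0.17 0 0 0; 0 -0.035 0.31 -0.17 0 0 0; 0 -0.035 0.31 -0.17 0 0 0"

```text
time: 24.9
position: [0.4746, -0.0372, 0.2547]
tool_rot: [180.0, 0.0, 21.4]
wrist_force: [-0.2, 0.1, -0.4]
gripper_width: -0.0001
```

```bash
python3 - <<'E'
from h import *
p,_=snap('side','side6');q,d=snap('top','top6');s=robot.observe();print(s['position'],s['wrist_force'],s['time'])
a=cv2.resize(p[140:280,200:340,::-1],(400,400),interpolation=cv2.INTER_CUBIC)
b=cv2.resize(q[100:240,210:350,::-1],(400,400),interpolation=cv2.INTER_CUBIC)
cv2.imwrite('pics/c7.png',np.hstack([a,b]))
P=cloud('top',d)
m=P[100:220,290:345].reshape(-1,3);m=m[(m[:,2]>.064)&(m[:,2]<.08)&(abs((m[:,:2]-[.5473,.2106])@[.1564,.9877])<.008)]
x=np.sort((m[:,:2]-[.5473,.2106])@[.9877,-.1564]);print(x[:5],x[-5:])
h=P[185:220,260:345].reshape(-1,3);h=h[(h[:,2]>.1)&(h[:,2]<.13)];print('handle',len(h),h.mean(0) if len(h) else '')
E
```

```text
[ 0.47366892 -0.03398689  0.2549057 ] [-0.40381223  0.67041652  0.25170746] 25.0
[-0.06046698 -0.06046446 -0.06030568 -0.05967597 -0.05958427] [0.08546123 0.08619795 0.08646185 0.0876679  0.08783759]
handle 55 [0.41478609 0.27904154 0.11742795]
```

View pics/c7.png

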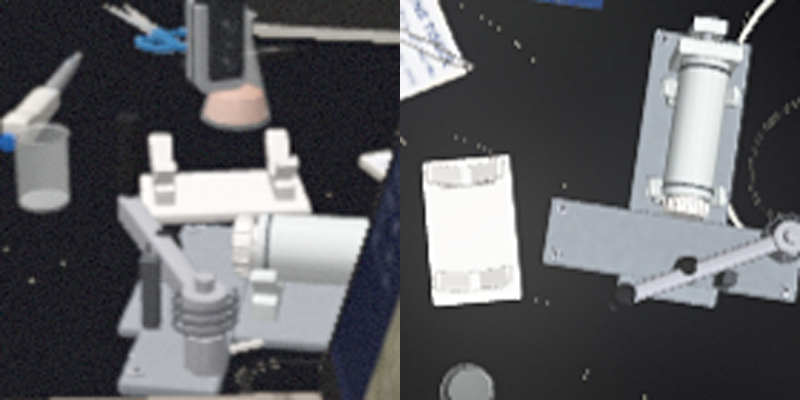

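```bash
python3 -c "
from h import *
robot.hand_in()"
```

```text
the job is handed in; nothing more can be done
```

The canister is lying closed in the jig's V-cradle, with its stopper pressed home and the lever back at rest. I handed the job in at about 25 s; no verdict came back.

- **Placing:** I gripped the canister in the rest, carried it across, set it in the cradle stopper towards the lever, and let go.
- **Pressing:** I pushed the handle with the shut fingers. The lever met about 9 N as the stopper slid, then a hard stop at about 0.40 rad.
- **Sealing:** The pad then bore on the stopper with about 17.5 to 21 N for over 2 s, about 20.5 to 20.7 N for the last 1.6 s. I worked this out from the wrist force minus the stated spring torque.
- **Easing back:** I followed the lever back slowly, and the last reading before it came to rest still showed it pressing on the fingers.

**Last checks:**
- The final pictures show the stopper head close against the body and the canister up against the end stop. The measured handle position is within about 2 mm of where it started.
- The beaker is where it was in the first picture. The flask looks untouched, but I did not measure it.
- While I set the canister down, the wrist briefly read 13 N upward and 8 N sideways.
- No check failed.

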